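Key a brass knob rose onto its backplate

TASK

The round brass knob rose on the piece of old door stands proud because its notch is not over the steel key pin. Push one of its raised studs round with a fingertip until the notch is over the pin, then press the rose down until it is fully home on its backplate and let go of it. Do not lift the rose or force it, and leave the other things where they are.

Things in the scene. Friction and masses are not known exactly. Their poses are not given: they have to be found in the camera images.
- door_rail: Dark wooden offcut of a door lying flat on the bench, fixed, 180 (its x) x 300 (its y) x 40 mm high; origin at the centre of its underside, z up. A round dark steel backplate 156 mm in diameter and 4 mm thick lies on the middle of it (plate top 44 mm above the bench). The rose sits on a spindle in the middle of the plate. May stand at any yaw.
- pin (a point): A point on the top of the steel key pin, 54 mm from the spindle axis along the offcut's +x, 52 mm above the bench. The pin is a fixed bright key with a rounded top on the dark backplate: 12 mm wide, 8 mm high above the plate, lying radially from 48 to 74 mm from the axis, so that its outer 14 mm shows beyond the rose's rim.
- notch (a point): A point in the middle of the rose's notch, 54 mm from the axis, at the level of the rose's flat top face. The notch is an open slot in the rim, 20 mm wide, 18 mm deep radially, cut right through the disc. It moves with the rose. The rose can go down only when this point is straight above the pin to within about 4 mm.
- rose: Brass disc 120 mm in diameter, 6 mm thick; origin at the centre of its underside, z up along its axis, x towards its notch. At the start its underside is 53 mm above the bench, 9 mm clear of the backplate. It turns either way without limit with light friction (0.06 N m; about 1.5 N at a stud) and stays where it is left. Pressed while out of line it sinks 1 to 3 mm and stops on the pin.
- rose_centre (a point): Centre of the top of the rose's hub, on the axis. The hub, 32 mm in diameter, stands 2 mm above the flat top face. At the start this point is 61 mm above the bench (flat top face 59 mm), when home 52 mm.
- stud_a (a point): Top of one of the two round steel studs that stand up from the rose: 14 mm in diameter, rising 12 mm above the flat top face, 44 mm from the axis, a quarter turn counterclockwise (seen from above) from the notch.
- stud_b (a point): Top of the other stud, the same, a quarter turn clockwise from the notch.
- rose_seat (a joint): How far the rose has been pressed down its spindle, in m: 0 at the start, 0.009 fully home on the backplate (a firm stop); negative when it is lifted. It is a stiff sliding fit that stays where it is left: pressing it down takes about 6 N anywhere on its top.
- wood_knob: Bystander: turned wooden drawer knob, 34 mm in diameter, 36 mm high, standing loose on one end of the offcut, about 125 mm from the rose's axis; origin under its centre.
- castor_cup: Bystander: brass ring, 38 mm in diameter, 14 mm high, loose on the other end of the offcut; origin under its centre.
- screwdriver: Bystander: screwdriver, 200 mm long, lying on the bench to the left.
- hammer: Bystander: hammer, 280 mm long, lying on the bench to the right.
- wax_tin: Bystander: steel tin, 80 mm in diameter, 50 mm high, on the left.
- glue_jar: Bystander: amber jar, 60 mm in diameter, 100 mm high, on the far left.

How it is judged:
By the outcome, as a careful person would: the job done as asked, in the order asked, and still so for the second after the job is handed in, with the robot touching nothing.
It also fails if it takes over 56 s, if anything falls off the work surface, if the arm or the gripper's body presses on something with over 40 N, if the wrist force passes 120 N, or if a joint passes its speed limit or range.

ROBOT

A 7-joint arm with a two-finger parallel gripper is mounted at the origin on the work surface. World frame = base frame: x ahead of the robot, y to its left, z up, the work surface at z = 0. Lengths are in m, angles in rad, forces in N, time in s.
With the tool pointing down it reaches from about 0.4 to 0.875 m from the base axis. Payload 19.3 kg.
Tool frame: the origin (TCP) lies midway between the tips of the shut fingers; the grasp point (between the pads) lies 19 mm behind it; z points along the fingers, y is the line along which they close (so a half turn about z gives the same grasp; the last joint's range is limited). The gripper opens to 85 mm and grips with 20 to 120 N. Pads are 22 mm wide; open, the fingers measure 114 mm over their backs; the gripper's body (76 mm by 85 mm) begins 54 mm behind the grasp point. The pads swing forward as they close: fully open they stand 13 mm farther back than shut.
Start: joints at [-0.07, 0.521, -0.036, 1.599, 0.021, 1.021, -0.113], TCP at [0.625, -0, 0.231] pointing down, gripper open.
Joint ranges: [-2.91, 2.91], [-0.3, 2.13], [-1.5, 1.42], [0.17, 2.43], [-1.26, 4.41], [0.16, 1.93], [-2.52, 2.52]. Speed limits (rad/s): [1.89, 1.89, 2.39, 2.39, 3.01, 3.01, 3.01].

INTERFACE

Orientations are given as [roll, pitch, yaw] about the fixed x, y, z axes, in that order (R = Rz(yaw) Ry(pitch) Rx(roll)).
In Python, from workcell import sense, get_image, hand_in, look_for, cut_out gives the robot as it stands.
- The arm moves only by the tool carry_out, never from a script. Its argument "commands" is a list of rows, each a list of 7 numbers: the closure, from 0 (fully open) to 1 (shut), then the shift along the tool's x, y, z normalised to -1 to 1, where 1 is 0.1 m, then the turn, a rotation vector about the tool's x, y, z normalised to -1 to 1, where 1 is pi/2 rad. A call has 1 to 12 rows; each row is the pose to reach, as a shift and turn from the pose commanded when the call began, along the tool's axes at that moment; what a row does not reach only later rows make up. A row lasts 1/12 s, in which the tool goes at most 41.7 mm and 7.16 degrees, less where a joint would pass 70% of its speed; a pose out of reach is approached as far as the arm can. A call with a number of a shift or a turn outside -1 to 1 is refused whole. A call with a gripper value outside its range is refused whole. The fingers move at their own pace and stop on an object; "squeeze" is the grip in N (left out, the last holds). Time passes only in rows, so rows that repeat a pose let the fingers close. It gives the time, the measured TCP pose, the force, the opening and the grip force at its end, in the units of the state.
- sense(): the state, without advancing time (a new reading comes with each control period).
- get_image(name): name is "scene" or "side" or "wrist"; returns a dict with "color" (420x560x3 uint8, red, green, blue), "depth" (420x560 float32, m along the optical axis (not along the pixel's ray), 0 where there is no reading), "K" (3x3 intrinsics, pixels), "pose" (4x4, takes a point from camera to world coordinates). Camera axes: x right, y down, z forward; pixel columns grow to the right and rows downward; lengths in m; the calibration is good to about 2 mm. A picture is of the moment at which its call begins.
- hand_in(): hands the job in; it is judged then, once.
Trained networks look in a picture, given as the dict that the camera call returned (one of the last four; its "shot" number tells which), for a name from the list of things; names that differ only in an ending like _2 or _b are one class to them, and where a whole thing is asked for, a point or a joint stands for the part that bears it (a point fixed in the world has none). Each returns a list of dicts, best first, with "score" (0 to 1); they miss things now and then, are a little off and sometimes report something else, mostly with a low value. They report only what shows in the picture. A call takes as long as a camera call.
- look_for(picture, thing): "position" ([x, y, z] in m, in the coordinates of the camera as it stood for that picture, good to about 4 mm: the middle of the surface that is visible of it).
- cut_out(picture, thing): "region" (420x560 bool, what is visible of it).
The state is a dict: "time": time; "qpos": joint angles; "joint_vel": joint speeds; "tau": joint torques, N m; "tcp_pos": TCP position; "eef_rot": TCP orientation; "wrist_force": force on the tool from outside, world axes, zero at the start; "torque": the same for the moment, N m; "grip_width": opening from 0.0 (shut) to 1.0 (fully open); "grip_force": force on a finger pad.
Only numpy, scipy, OpenCV 4.12 (cv2) and the standard library are available. Lean on these libraries where they do the work, as an engineer would, in place of code of your own. Each camera call takes 0.05 s, during which the arm holds its last target. There are 200 camera calls.

## Working session

There is one attempt and no reset: what is moved stays moved. The work goes in short steps, Python scripts to look and compute and a tool call to move; the robot and the scene stay as the last step left them, time stands still between calls to the robot, and variables do not carry over. Pictures are saved under pics/ and viewed, at most 10 in all, crops included, and the job is handed in when it is done.

Besides the shell and the picture viewer there is one more tool, called after ">>>" by a JSON object that holds its "api" and its "payload", one argument or row to a line. carry_out: Moves the arm, as the interface text tells. Scaled input: -1 to 1 covers 0.1 m each way for a shift and pi/2 rad each way for a turn. Its arguments: {"type":"object","properties":{"commands":{"type":"array"},"squeeze":{"type":"number"}},"required":["commands"]}

```bash
mkdir -p pics
cat > h.py <<'E'
import numpy as np, cv2
from workcell import sense, get_image, hand_in, look_for, cut_out
def w(p,im): return (im["pose"]@np.append(p,1))[:3]
def find(im,t,n=3):
    for d in look_for(im,t)[:n]: print(t,round(d["score"],2),w(d["position"],im).round(4))
def pix(im,P):
    c=np.linalg.inv(im["pose"])@np.append(P,1); u=im["K"]@c[:3]; return u[:2]/u[2]
def save(im,n): cv2.imwrite("pics/"+n,im["color"][:,:,::-1])
E
python3 - <<'E'
from h import *
a=get_image("scene"); b=get_image("wrist")
for im,n in((a,"scene"),(b,"wrist")):
    print(n)
    for t in("rose","rose_centre","stud_a","notch","pin","door_rail","wood_knob","castor_cup"):
        try: find(im,t)
        except Exception as e: print(t,e)
cv2.imwrite("pics/both.png",cv2.resize(np.hstack([a["color"],b["color"]])[:,:,::-1],(800,300)))
save(b,"wrist0.png")
s=sense(); print(s["time"],s["tcp_pos"],s["eef_rot"],s["wrist_force"])
E
```

```text
scene
rose 0.95 [ 0.5928 -0.0563  0.055 ]
rose_centre 0.66 [ 0.5901 -0.0516  0.0579]
stud_a 0.72 [ 0.5923 -0.0632  0.0575]
notch 0.59 [ 0.5985 -0.0592  0.058 ]
pin 0.75 [ 0.6262 -0.0737  0.0368]
door_rail 0.97 [ 0.6258 -0.0719  0.0371]
door_rail 0.54 [ 0.5945 -0.0595  0.0562]
door_rail 0.48 [ 0.7219 -0.0739  0.0478]
wood_knob 0.62 [0.479 0.003 0.067]
wood_knob 0.62 [0.5182 0.4421 0.0181]
castor_cup 0.66 [ 0.7234 -0.0727  0.0471]
wrist
rose 0.75 [ 0.586  -0.0465  0.0571]
rose_centre 0.96 [ 0.5849 -0.0495  0.0566]
stud_a 0.56 [ 0.5841 -0.0462  0.0608]
notch 0.73 [ 0.5838 -0.0452  0.0607]
pin 0.69 [ 0.575  -0.0358  0.0401]
door_rail 0.62 [ 0.577  -0.0382  0.0412]
wood_knob 0.94 [0.4709 0.0047 0.0716]
castor_cup 0.58 [ 0.7188 -0.073   0.0547]
0.9 [ 6.24997879e-01 -1.20083469e-06  2.31304646e-01] [ 3.14159037e+00 -2.23958751e-05  1.57075517e+00] [0.26467972 1.17537791 0.51252067]
```

View pics/both.png

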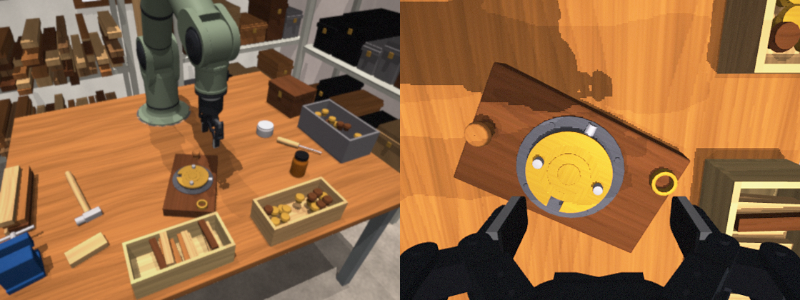

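View pics/wrist0.png

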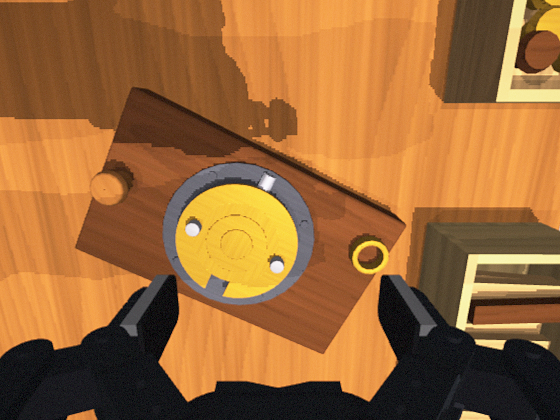

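The wrist picture shows the rose hub at about (237,243), the notch at (217,287), the pin's outer end at (267,182) and the studs at (193,229) and (277,267). The notch is nearly half a turn from the pin. Next I put these pixels on their known height planes.

```bash
cat >> h.py <<'E'
def ray(im,uv,z):
    d=im["pose"][:3,:3]@np.linalg.solve(im["K"],[uv[0],uv[1],1]); o=im["pose"][:3,3]
    return o+d*(z-o[2])/d[2]
E
python3 - <<'E'
from h import *
b=get_image("wrist")
c=ray(b,(237,243),.061)
for n,uv,z in(("notch",(217,287),.055),("pin",(267,182),.052),("s1",(193,229),.071),("s2",(277,267),.071)):
    p=ray(b,uv,z); d=(p-c)[:2]; print(n,p.round(4),np.hypot(*d).round(4),np.degrees(np.arctan2(d[1],d[0])).round(1))
print(c)
hsv=cv2.cvtColor(b["color"],cv2.COLOR_RGB2HSV)
m=cv2.inRange(hsv,(18,150,100),(32,255,255)); m[:,320:]=0;m[:150]=0;m[310:]=0
k=max(cv2.findContours(m,0,2)[0],key=cv2.contourArea)
q=np.array([ray(b,x[0],.059)[:2] for x in cv2.convexHull(k)]); r=cv2.minEnclosingCircle((q*1000).astype(np.float32)); print(r)
print(b["pose"].round(3)); print(sense()["time"])
E
```

```text
notch [ 0.5604 -0.104   0.055 ] 0.0567 -114.3
pin [0.6134 0.0066 0.052 ] 0.066 63.3
s1 [ 0.5443 -0.0342  0.071 ] 0.0434 155.3
s2 [ 0.6229 -0.0733  0.071 ] 0.0445 -28.2
[ 0.58372811 -0.05231335  0.061     ]
((582.4209594726562, -53.30207061767578), 60.26677322387695)
[[ 1.    -0.    -0.001  0.624]
 [-0.    -0.956 -0.295  0.074]
 [-0.001  0.295 -0.956  0.374]
 [ 0.     0.     0.     1.   ]]
0.95
```

>>> {"api": "carry_out", "payload": {
  "commands": [
    [1, -0.2, -0.04, 0.15, 0, 0, 0.07],
    [1, -0.4, -0.08, 0.3, 0, 0, 0.14],
    [1, -0.6, -0.12, 0.5, 0, 0, 0.21],
    [1, -0.8, -0.15, 0.7, 0, 0, 0.28],
    [1, -0.95, -0.17, 0.9, 0, 0, 0.35],
    [1, -0.95, -0.17, 0.9, 0, 0, 0.42],
    [1, -0.95, -0.17, 0.9, 0, 0, 0.49],
    [1, -0.95, -0.17, 0.9, 0, 0, 0.56],
    [1, -0.95, -0.17, 0.9, 0, 0, 0.63],
    [1, -0.95, -0.17, 0.9, 0, 0, 0.7],
    [1, -0.95, -0.17, 0.9, 0, 0, 0.77],
    [1, -0.95, -0.17, 0.9, 0, 0, 0.84]
  ],
  "squeeze": 20
}}

```text
time: 1.95
tcp_pos: [0.6081, -0.0949, 0.1413]
eef_rot: [-3.142, -0.0, 0.246]
wrist_force: [-0.1, 0.7, -0.4]
grip_width: 0.004
grip_force: 0.0
```

>>> {"api": "carry_out", "payload": {
  "commands": [
    [1, 0, 0, 0, 0, 0, 0.07],
    [1, 0, 0, 0, 0, 0, 0.14],
    [1, 0, 0, 0, 0, 0, 0.21],
    [1, 0, 0, 0, 0, 0, 0.28],
    [1, 0, 0, 0, 0, 0, 0.35],
    [1, 0, 0, 0, 0, 0, 0.42],
    [1, 0, 0, 0, 0, 0, 0.46],
    [1, 0, 0, 0, 0, 0, 0.46]
  ]
}}

```text
time: 2.62
tcp_pos: [0.6081, -0.0947, 0.1412]
eef_rot: [3.141, 0.0, -0.474]
wrist_force: [0.4, -0.4, -0.3]
grip_width: 0.0
grip_force: 0.0
```

```bash
cat >> h.py <<'E'
def stat(im,name):
    save(im,name)
    c0=np.array([.5832,-.0528])
    for t in("rose_centre","stud_a","notch","pin","wood_knob","castor_cup"): find(im,t)
    s=sense(); print(s["time"],s["tcp_pos"].round(4) if hasattr(s["tcp_pos"],'round') else s["tcp_pos"],s["eef_rot"],s["wrist_force"],np.round(s["qpos"],2))
E
python3 - <<'E'
from h import *
stat(get_image("wrist"),"w1.png")
E
```

```text
rose_centre 0.97 [ 0.604  -0.0548  0.0577]
stud_a 0.62 [ 0.6059 -0.053   0.0603]
notch 0.72 [ 0.6094 -0.0545  0.066 ]
pin 0.85 [ 0.6424 -0.0875  0.0398]
castor_cup 0.8 [ 0.7203 -0.0713  0.0544]
2.9667 [ 0.608  -0.0951  0.1413] [-3.14142974e+00  4.34565950e-05 -4.70424799e-01] [-0.84769513  0.39149311 -0.80900567] [-0.27  0.67  0.5   1.72 -0.41  0.85 -1.63]
```

View pics/w1.png

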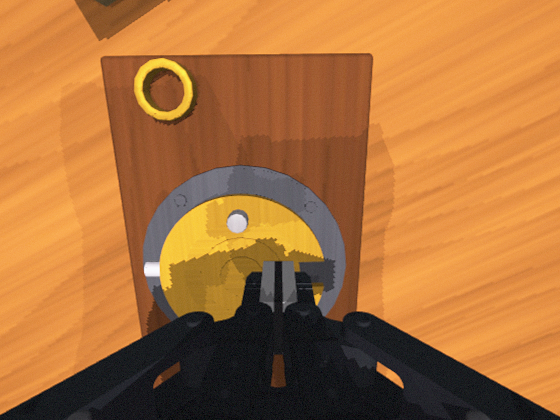

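>>> {"api": "carry_out", "payload": {
  "commands": [
    [1, 0.03, 0.055, 0.15, 0, 0, 0],
    [1, 0.03, 0.055, 0.3, 0, 0, 0],
    [1, 0.03, 0.055, 0.45, 0, 0, 0],
    [1, 0.03, 0.055, 0.55, 0, 0, 0],
    [1, 0.03, 0.055, 0.63, 0, 0, 0],
    [1, 0.03, 0.055, 0.7, 0, 0, 0],
    [1, 0.03, 0.055, 0.75, 0, 0, 0],
    [1, 0.03, 0.055, 0.76, 0, 0, 0],
    [1, 0.03, 0.055, 0.76, 0, 0, 0]
  ]
}}

```text
time: 3.72
tcp_pos: [0.6082, -0.1013, 0.0653]
eef_rot: [3.142, 0.0, -0.471]
wrist_force: [-0.3, 0.6, 0.6]
grip_width: 0.001
grip_force: 0.0
```

Run:
```python
from h import *
s=sense(); print(s["tcp_pos"],s["eef_rot"],s["wrist_force"],s["qpos"])
im=get_image("wrist"); save(im,"w2.png")
c=np.array([.5832,-.0528]); p=np.array(s["tcp_pos"])[:2]; y=s["eef_rot"][2]
ex=np.array([np.cos(y),np.sin(y)]); ey=np.array([np.sin(y),-np.cos(y)])
for k in range(1,13):
    a=np.radians(5*k); R=np.array([[np.cos(a),-np.sin(a)],[np.sin(a),np.cos(a)]])
    d=c+R@(p-c)-p; print(5*k,(d@ex/.1).round(3),(d@ey/.1).round(3),round(-5*k/90,3))
```

```text
[ 0.60817793 -0.10130422  0.06530662] [ 3.14154189e+00  4.84938475e-05 -4.71199639e-01] [-0.28775569  0.56323464  0.64472901] [-0.21732159  0.77257097  0.43573724  1.75754198 -0.46562618  0.71562753
 -1.57502002]
5 0.026 -0.04 -0.056
10 0.049 -0.082 -0.111
15 0.067 -0.125 -0.167
20 0.082 -0.171 -0.222
25 0.093 -0.217 -0.278
30 0.1 -0.264 -0.333
35 0.103 -0.312 -0.389
40 0.101 -0.359 -0.444
45 0.096 -0.406 -0.5
50 0.086 -0.453 -0.556
55 0.072 -0.499 -0.611
60 0.055 -0.543 -0.667
```

View pics/w2.png

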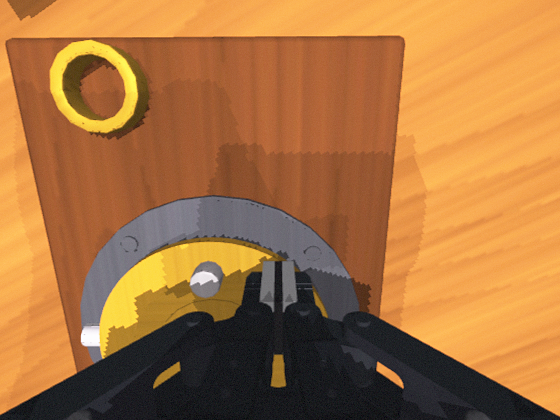

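The view shows stud_a at (206,280), just left of the shut fingertips at (278,270), which are low beside it and clear of the face. I'll sweep them round the axis.

>>> {"api": "carry_out", "payload": {
  "commands": [
    [1, 0.026, -0.04, 0, 0, 0, -0.056],
    [1, 0.049, -0.082, 0, 0, 0, -0.111],
    [1, 0.067, -0.125, 0, 0, 0, -0.167],
    [1, 0.082, -0.171, 0, 0, 0, -0.222],
    [1, 0.093, -0.217, 0, 0, 0, -0.278],
    [1, 0.1, -0.264, 0, 0, 0, -0.333],
    [1, 0.103, -0.312, 0, 0, 0, -0.389],
    [1, 0.101, -0.359, 0, 0, 0, -0.444],
    [1, 0.096, -0.406, 0, 0, 0, -0.5],
    [1, 0.086, -0.453, 0, 0, 0, -0.556],
    [1, 0.072, -0.499, 0, 0, 0, -0.611],
    [1, 0.055, -0.543, 0, 0, 0, -0.667]
  ]
}}

```text
time: 4.77
tcp_pos: [0.6382, -0.0557, 0.066]
eef_rot: [3.14, -0.001, 0.58]
wrist_force: [0.7, -2.4, 0.0]
grip_width: -0.001
grip_force: 0.7
```

```bash
cat >> h.py <<'E'
def arc(n=12,step=5,c=(.5832,-.0528)):
    s=sense(); c=np.array(c); p=np.array(s["tcp_pos"])[:2]; y=s["eef_rot"][2]
    ex=np.array([np.cos(y),np.sin(y)]); ey=np.array([np.sin(y),-np.cos(y)])
    print(s["tcp_pos"],s["eef_rot"],s["wrist_force"],"r",np.hypot(*(p-c)),"ang",np.degrees(np.arctan2(*(p-c)[::-1])))
    for k in range(1,n+1):
        a=np.radians(step*k); R=np.array([[np.cos(a),-np.sin(a)],[np.sin(a),np.cos(a)]])
        d=c+R@(p-c)-p; print(step*k,(d@ex/.1).round(3),(d@ey/.1).round(3),round(-step*k/90,3))
E
python3 - <<'E'
from h import *
save(get_image("wrist"),"w3.png"); arc()
E
```

```text
[ 0.63824641 -0.0545639   0.06599214] [ 3.14090511e+00 -8.52775638e-04  5.88160705e-01] [ 0.39006733 -0.12863016 -0.35216394] r 0.05507466681368666 ang -1.8353515050489977
5 0.026 -0.04 -0.056
10 0.049 -0.083 -0.111
15 0.068 -0.127 -0.167
20 0.082 -0.173 -0.222
25 0.093 -0.219 -0.278
30 0.1 -0.267 -0.333
35 0.103 -0.315 -0.389
40 0.101 -0.363 -0.444
45 0.095 -0.411 -0.5
50 0.085 -0.458 -0.556
55 0.071 -0.504 -0.611
60 0.053 -0.548 -0.667
```

View pics/w3.png

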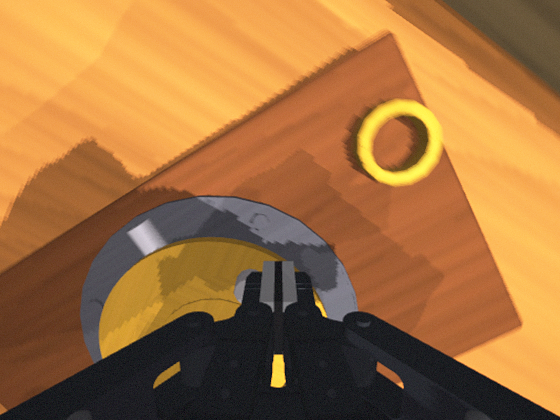

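>>> {"api": "carry_out", "payload": {
  "commands": [
    [1, 0.026, -0.04, 0, 0, 0, -0.056],
    [1, 0.049, -0.083, 0, 0, 0, -0.111],
    [1, 0.068, -0.127, 0, 0, 0, -0.167],
    [1, 0.082, -0.173, 0, 0, 0, -0.222],
    [1, 0.093, -0.219, 0, 0, 0, -0.278],
    [1, 0.1, -0.267, 0, 0, 0, -0.333],
    [1, 0.103, -0.315, 0, 0, 0, -0.389],
    [1, 0.101, -0.363, 0, 0, 0, -0.444],
    [1, 0.095, -0.411, 0, 0, 0, -0.5],
    [1, 0.085, -0.458, 0, 0, 0, -0.556],
    [1, 0.071, -0.504, 0, 0, 0, -0.611],
    [1, 0.053, -0.548, 0, 0, 0, -0.667]
  ]
}}

```text
time: 5.82
tcp_pos: [0.6128, -0.0066, 0.066]
eef_rot: [3.14, 0.0, 1.626]
wrist_force: [1.5, -1.2, 0.0]
grip_width: 0.003
grip_force: 0.9
```

Run:
```python
from h import *
arc(); print(np.round(sense()["qpos"],2))
```

```text
[ 0.61280793 -0.00664411  0.0659649 ] [3.14003713e+00 3.68561990e-04 1.62602262e+00] [ 1.46283928 -1.15706298  0.03304683] r 0.05483608070541207 ang 57.32076771757583
5 0.026 -0.04 -0.056
10 0.049 -0.082 -0.111
15 0.068 -0.126 -0.167
20 0.083 -0.171 -0.222
25 0.094 -0.218 -0.278
30 0.101 -0.265 -0.333
35 0.104 -0.313 -0.389
40 0.102 -0.361 -0.444
45 0.097 -0.408 -0.5
50 0.087 -0.455 -0.556
55 0.073 -0.501 -0.611
60 0.056 -0.546 -0.667
[-0.01  0.71 -0.11  1.75  0.11  0.69 -0.12]
```

>>> {"api": "carry_out", "payload": {
  "commands": [
    [1, 0.026, -0.04, 0, 0, 0, -0.056],
    [1, 0.049, -0.082, 0, 0, 0, -0.111],
    [1, 0.068, -0.126, 0, 0, 0, -0.167],
    [1, 0.083, -0.171, 0, 0, 0, -0.222],
    [1, 0.094, -0.218, 0, 0, 0, -0.278],
    [1, 0.101, -0.265, 0, 0, 0, -0.333],
    [1, 0.104, -0.313, 0, 0, 0, -0.389],
    [1, 0.102, -0.361, 0, 0, 0, -0.444],
    [1, 0.097, -0.408, 0, 0, 0, -0.5],
    [1, 0.087, -0.455, 0, 0, 0, -0.556],
    [1, 0.073, -0.501, 0, 0, 0, -0.611],
    [1, 0.056, -0.546, 0, 0, 0, -0.667]
  ]
}}

```text
time: 6.82
tcp_pos: [0.5578, -0.0042, 0.0658]
eef_rot: [3.141, 0.001, 2.674]
wrist_force: [1.9, 1.0, -0.9]
grip_width: 0.0
grip_force: 0.7
```

Run:
```python
from h import *
im=get_image("wrist"); save(im,"w4.png"); arc(8,2); print(np.round(sense()["qpos"],2))
c=np.array([.5832,-.0528])
for n,a,r,z in(("pin53",63.3,.067,.052),("stud138",138,.044,.071),("stud143",143,.044,.071)):
    a=np.radians(a); print(n,pix(im,[c[0]+r*np.cos(a),c[1]+r*np.sin(a),z]).round())
```

```text
[ 0.55690958 -0.00477961  0.06568086] [-3.14097274e+00  5.89296527e-04  2.68030630e+00] [0.37161793 1.30968563 1.70822722] r 0.05474618323001994 ang 118.70002224528008
2 0.011 -0.016 -0.022
4 0.021 -0.032 -0.044
6 0.03 -0.049 -0.067
8 0.039 -0.066 -0.089
10 0.048 -0.083 -0.111
12 0.055 -0.1 -0.133
14 0.062 -0.118 -0.156
16 0.069 -0.136 -0.178
[ 0.17  0.67 -0.38  1.89  0.39  0.66  0.67]
pin53 [345. 341.]
stud138 [236. 289.]
stud143 [227. 287.]
```

View pics/w4.png

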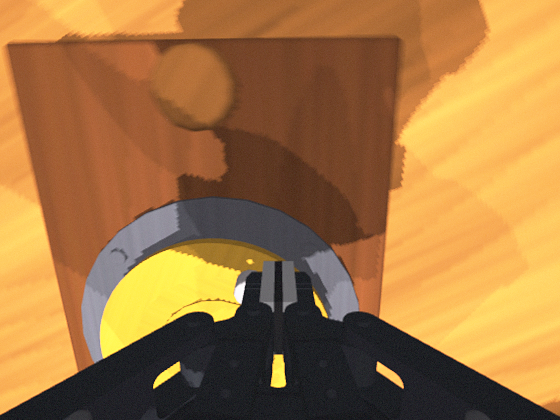

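The stud shows partly behind the finger at about (243,283), the same in the tool frame as before, so the contact holds. It should now be at about 134°, and the goal is about 153°. I'll push another 16°, back off and look from above.

>>> {"api": "carry_out", "payload": {
  "commands": [
    [1, 0.011, -0.016, 0, 0, 0, -0.022],
    [1, 0.021, -0.032, 0, 0, 0, -0.044],
    [1, 0.03, -0.049, 0, 0, 0, -0.067],
    [1, 0.039, -0.066, 0, 0, 0, -0.089],
    [1, 0.048, -0.083, 0, 0, 0, -0.111],
    [1, 0.055, -0.1, 0, 0, 0, -0.133],
    [1, 0.062, -0.118, 0, 0, 0, -0.156],
    [1, 0.069, -0.136, 0, 0, 0, -0.178],
    [1, 0.069, -0.136, 0, 0, 0, -0.178]
  ]
}}

```text
time: 7.62
tcp_pos: [0.5453, -0.0133, 0.0656]
eef_rot: [-3.141, 0.0, 2.949]
wrist_force: [0.5, 0.8, 1.0]
grip_width: -0.001
grip_force: 0.4
```

>>> {"api": "carry_out", "payload": {
  "commands": [
    [1, 0, 0.05, 0, 0, 0, 0],
    [1, 0, 0.1, 0, 0, 0, 0],
    [1, 0, 0.1, -0.2, 0, 0, 0],
    [1, -0.2, 0.1, -0.5, 0, 0, 0],
    [1, -0.5, 0.1, -0.8, 0, 0, 0],
    [1, -0.8, 0.1, -1, 0, 0, 0],
    [1, -1, 0.1, -1, 0, 0, 0],
    [1, -1, 0.1, -1, 0, 0, 0],
    [1, -1, 0.1, -1, 0, 0, 0]
  ]
}}

```text
time: 8.37
tcp_pos: [0.6456, -0.0213, 0.165]
eef_rot: [3.141, -0.0, 2.95]
wrist_force: [-0.3, -0.4, 0.1]
grip_width: 0.004
grip_force: 0.0
```

Run:
```python
from h import *
im=get_image("wrist"); save(im,"w5.png"); s=sense(); print(s["time"],s["tcp_pos"],s["eef_rot"])
```

```text
8.4167 [ 0.64473611 -0.02117097  0.16471727] [-3.14159089e+00 -1.23054142e-03  2.95089227e+00]
```

View pics/w5.png

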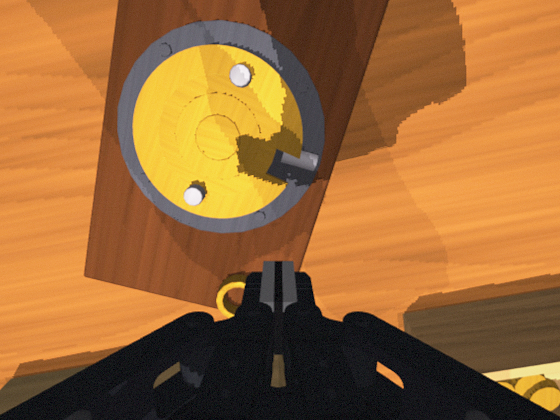

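The picture shows the pin at (295,160) inside or next to the notch, with the studs at (240,75) and (194,195) and the hub at (217,136). Next I measure the remaining angle.

Run:
```python
from h import *
im=get_image("wrist"); 
c=ray(im,(217,136),.061)[:2]
a=ray(im,(240,74),.071)[:2]; b=ray(im,(194,195),.071)[:2]
f=lambda d:np.degrees(np.arctan2(d[1],d[0]))
print("c",c,"mid",(a+b)/2,"ra",np.hypot(*(a-c)),np.hypot(*(b-c)),"a-b",f(a-b),"notch",f(a-b)-90)
cr=im["color"][115:205,225:345]; cv2.imwrite("pics/z.png",cv2.resize(cr[:,:,::-1],(800,600),interpolation=2))
m=(a+b)/2
for g in (58,60,62,64,66):
    q=lambda r,z:pix(im,[*(m+r*np.array([np.cos(np.radians(g)),np.sin(np.radians(g))])),z]).round(1)
    print(g,q(.048,.052),q(.074,.052))
```

```text
c [ 0.58018332 -0.05344928] mid [ 0.58061413 -0.05262901] ra 0.043730354629203654 0.04350321634700256 a-b 145.24899050911088 notch 55.24899050911088
58 [281.8 159.2] [314.1 171.6]
60 [282.6 157. ] [315.3 168.4]
62 [283.3 154.9] [316.5 165.1]
64 [283.9 152.7] [317.6 161.8]
66 [284.5 150.5] [318.5 158.4]
```

View pics/z.png

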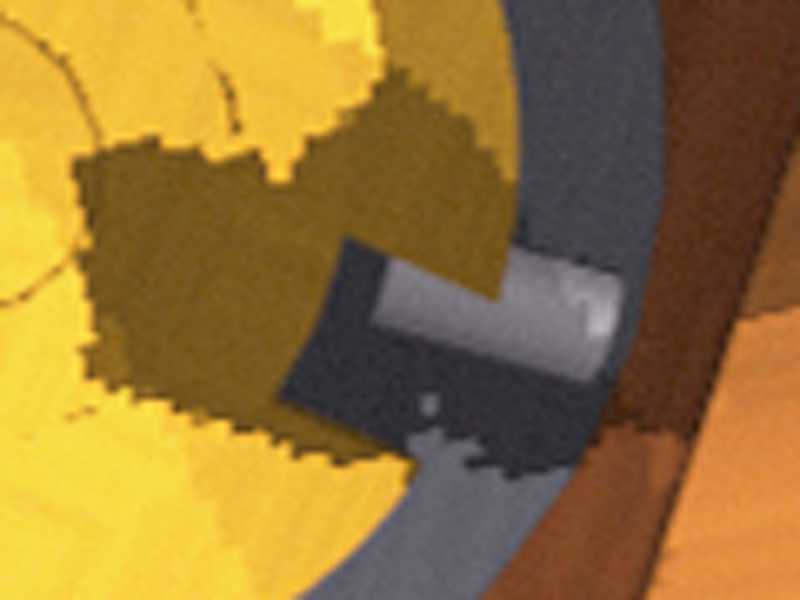

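Pin is at about 63.5° and the notch at about 55.2°, so about 8° remain. I'll go back down behind the stud.

>>> {"api": "carry_out", "payload": {
  "commands": [
    [1, 0.3, 0, 0.1, 0, 0, 0],
    [1, 0.6, 0, 0.2, 0, 0, 0],
    [1, 0.9, 0, 0.3, 0, 0, 0],
    [1, 1, 0, 0.5, 0, 0, 0],
    [1, 1, 0, 0.7, 0, 0, 0],
    [1, 1, 0, 0.85, 0, 0, 0],
    [1, 1, 0, 0.95, 0, 0, 0],
    [1, 1, 0, 1, 0, 0, 0],
    [1, 1, 0, 1, 0, 0, 0]
  ]
}}

```text
time: 9.22
tcp_pos: [0.5465, -0.0028, 0.0646]
eef_rot: [-3.141, -0.001, 2.952]
wrist_force: [0.4, 0.3, 0.8]
grip_width: 0.001
grip_force: 0.0
```

Run:
```python
from h import *
s=sense(); p=np.array(s["tcp_pos"])[:2]; y=s["eef_rot"][2]; print(s["time"],s["tcp_pos"],s["eef_rot"],s["wrist_force"])
ex=np.array([np.cos(y),np.sin(y)]); ey=np.array([np.sin(y),-np.cos(y)])
c=np.array([.582,-.053]); p0=np.array([.5453,-.0133]); y0=2.949
for g in(-3,0,2,4,6,8,9):
    a=np.radians(g); R=np.array([[np.cos(a),-np.sin(a)],[np.sin(a),np.cos(a)]])
    d=c+R@(p0-c)-p; print(g,(d@ex/.1).round(3),(d@ey/.1).round(3),round(-(np.degrees(y0-y)+g)/90,3))
```

```text
9.2167 [ 0.54645333 -0.00281632  0.06461199] [-3.14139144e+00 -1.36648056e-03  2.95166841e+00] [0.39038822 0.28969479 0.83978772]
-3 -0.026 -0.083 0.035
0 -0.008 -0.105 0.002
2 0.002 -0.121 -0.021
4 0.013 -0.136 -0.043
6 0.023 -0.152 -0.065
8 0.032 -0.169 -0.087
9 0.036 -0.177 -0.098
```

>>> {"api": "carry_out", "payload": {
  "commands": [
    [1, -0.02, -0.04, 0, 0, 0, 0.02],
    [1, -0.026, -0.083, 0, 0, 0, 0.02],
    [1, -0.008, -0.105, 0, 0, 0, 0],
    [1, 0.002, -0.121, 0, 0, 0, -0.021],
    [1, 0.013, -0.136, 0, 0, 0, -0.043],
    [1, 0.023, -0.152, 0, 0, 0, -0.065],
    [1, 0.032, -0.169, 0, 0, 0, -0.087],
    [1, 0.033, -0.171, 0, 0, 0, -0.09],
    [1, 0.033, -0.171, 0, 0, 0, -0.09]
  ]
}}

```text
time: 9.97
tcp_pos: [0.5409, -0.0198, 0.0658]
eef_rot: [-3.141, 0.001, 3.091]
wrist_force: [-1.0, 0.2, -0.3]
grip_width: 0.001
grip_force: 0.0
```

>>> {"api": "carry_out", "payload": {
  "commands": [
    [1, 0, 0.05, 0, 0, 0, 0],
    [1, 0, 0.1, 0, 0, 0, 0],
    [1, 0, 0.1, -0.2, 0, 0, 0],
    [1, -0.2, 0.1, -0.5, 0, 0, 0],
    [1, -0.5, 0.1, -0.8, 0, 0, 0],
    [1, -0.8, 0.1, -1, 0, 0, 0],
    [1, -1, 0.1, -1, 0, 0, 0],
    [1, -1, 0.1, -1, 0, 0, 0],
    [1, -1, 0.1, -1, 0, 0, 0]
  ]
}}

```text
time: 10.72
tcp_pos: [0.6412, -0.0133, 0.165]
eef_rot: [3.141, -0.0, 3.093]
wrist_force: [-0.2, 0.1, 0.3]
grip_width: 0.001
grip_force: 0.0
```

Run:
```python
from h import *
im=get_image("wrist"); s=sense(); print(s["time"],s["tcp_pos"],s["eef_rot"])
c=np.array([.582,-.053]); x=pix(im,[.582,-.053,.061]).round().astype(int); print(x)
# studs: bright low-saturation blobs on rose
hsv=cv2.cvtColor(im["color"],cv2.COLOR_RGB2HSV); m=cv2.inRange(hsv,(0,0,150),(180,60,255))
n,l,st,ce=cv2.connectedComponentsWithStats(m)
for i in range(1,n):
    if st[i,4]>40 and np.hypot(*(ce[i]-x))<140:
        p=ray(im,ce[i],.071)[:2]; d=p-c; print(ce[i].round(1),st[i,4],np.hypot(*d).round(4),np.degrees(np.arctan2(d[1],d[0])).round(1))
y0,x0=max(0,x[1]-90),max(0,x[0]-120)
print(x0,y0)
cv2.imwrite("pics/z2.png",cv2.resize(im["color"][y0:y0+180,x0:x0+240,::-1],(800,600),interpolation=2))
```

```text
10.7667 [ 0.6403663  -0.0133528   0.16475344] [ 3.14147163e+00 -1.14483717e-03  3.09319663e+00]
[219 136]
[238.6  73.1] 347 0.0436 155.1
[194.2 195.5] 262 0.0442 -26.6
99 46
```

View pics/z2.png

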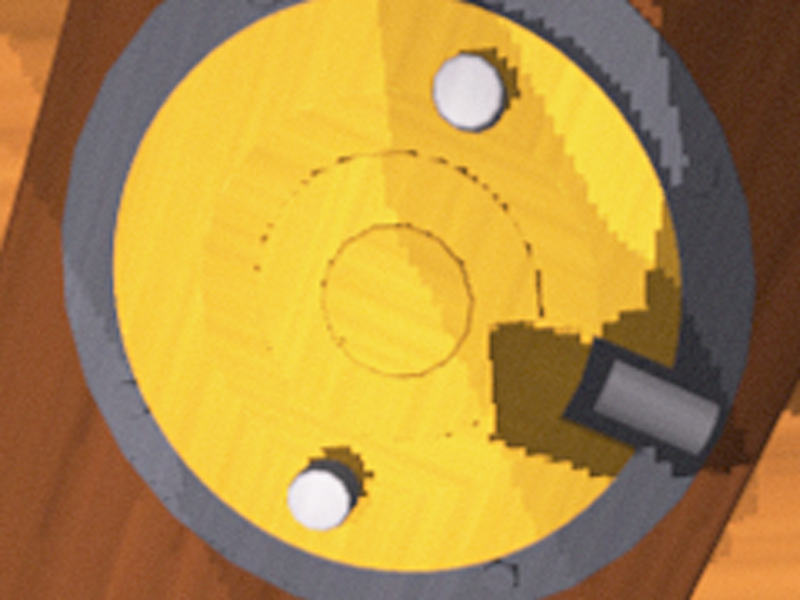

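The notch is at about 64°, against about 63.5° for the pin, and the pin shows centred in the slot at (655,400) of the crop. Now I move over the hub and press.

>>> {"api": "carry_out", "payload": {
  "commands": [
    [1, 0.2, -0.15, 0, 0, 0, 0],
    [1, 0.4, -0.3, 0.1, 0, 0, 0],
    [1, 0.56, -0.42, 0.25, 0, 0, 0],
    [1, 0.565, -0.425, 0.45, 0, 0, 0],
    [1, 0.565, -0.425, 0.65, 0, 0, 0],
    [1, 0.565, -0.425, 0.8, 0, 0, 0],
    [1, 0.565, -0.425, 0.9, 0, 0, 0],
    [1, 0.565, -0.425, 0.97, 0, 0, 0],
    [1, 0.565, -0.425, 0.97, 0, 0, 0],
    [1, 0.565, -0.425, 0.97, 0, 0, 0]
  ]
}}

```text
time: 11.6
tcp_pos: [0.5824, -0.0535, 0.0686]
eef_rot: [3.142, -0.0, 3.093]
wrist_force: [-0.1, 0.5, 0.9]
grip_width: 0.002
grip_force: 0.0
```

>>> {"api": "carry_out", "payload": {
  "commands": [
    [1, 0, 0, 0.02, 0, 0, 0],
    [1, 0, 0, 0.04, 0, 0, 0],
    [1, 0, 0, 0.06, 0, 0, 0],
    [1, 0, 0, 0.08, 0, 0, 0],
    [1, 0, 0, 0.09, 0, 0, 0],
    [1, 0, 0, 0.1, 0, 0, 0],
    [1, 0, 0, 0.1, 0, 0, 0]
  ]
}}

```text
time: 12.18
tcp_pos: [0.5826, -0.0539, 0.0584]
eef_rot: [-3.142, 0.0, 3.093]
wrist_force: [0.6, -0.8, 0.7]
grip_width: -0.002
grip_force: 0.5
```

>>> {"api": "carry_out", "payload": {
  "commands": [
    [1, 0, 0, 0.01, 0, 0, 0],
    [1, 0, 0, 0.02, 0, 0, 0],
    [1, 0, 0, 0.03, 0, 0, 0],
    [1, 0, 0, 0.04, 0, 0, 0]
  ]
}}

```text
time: 12.52
tcp_pos: [0.5826, -0.0539, 0.0545]
eef_rot: [-3.141, 0.0, 3.093]
wrist_force: [-1.2, -0.4, 5.9]
grip_width: -0.001
grip_force: 3.0
```

>>> {"api": "carry_out", "payload": {
  "commands": [
    [1, 0, 0, 0.01, 0, 0, 0],
    [1, 0, 0, 0.02, 0, 0, 0],
    [1, 0, 0, 0.025, 0, 0, 0],
    [1, 0, 0, 0.03, 0, 0, 0],
    [1, 0, 0, 0.03, 0, 0, 0]
  ]
}}

```text
time: 12.93
tcp_pos: [0.5827, -0.0539, 0.052]
eef_rot: [-3.141, 0.001, 3.093]
wrist_force: [-3.4, -1.6, 14.4]
grip_width: 0.001
grip_force: 7.4
```

>>> {"api": "carry_out", "payload": {
  "commands": [
    [1, 0, 0, 0.005, 0, 0, 0],
    [1, 0, 0, 0.01, 0, 0, 0],
    [1, 0, 0, 0.01, 0, 0, 0]
  ]
}}

```text
time: 13.18
tcp_pos: [0.5827, -0.0539, 0.0518]
eef_rot: [-3.141, 0.001, 3.093]
wrist_force: [-10.3, -0.0, 31.6]
grip_width: 0.004
grip_force: 15.9
```

>>> {"api": "carry_out", "payload": {
  "commands": [
    [1, 0, 0, -0.03, 0, 0, 0],
    [1, 0, 0, -0.1, 0, 0, 0],
    [1, 0, 0, -0.3, 0, 0, 0],
    [1, -0.2, 0.2, -0.6, 0, 0, 0],
    [1, -0.5, 0.4, -0.9, 0, 0, 0],
    [1, -0.6, 0.45, -1, 0, 0, 0],
    [1, -0.6, 0.45, -1, 0, 0, 0],
    [1, -0.6, 0.45, -1, 0, 0, 0]
  ]
}}

```text
time: 13.85
tcp_pos: [0.6449, -0.0113, 0.1507]
eef_rot: [3.141, 0.001, 3.093]
wrist_force: [-1.0, -0.3, -0.4]
grip_width: -0.004
grip_force: 0.0
```

Run:
```python
from h import *
im=get_image("wrist"); s=sense(); print(s["time"],s["tcp_pos"],s["wrist_force"])
x=pix(im,[.582,-.053,.052]).round().astype(int)
P=im["pose"]; v,u=np.mgrid[0:420,0:560]; d=im["depth"]; q=np.linalg.inv(im["K"])@np.stack([u,v,np.ones_like(u)]).reshape(3,-1)
Z=((P[:3,:3]@(q*d.ravel()))[2]+P[2,3]).reshape(d.shape)
f=lambda X,Y:np.median(Z[(lambda t:(slice(t[1]-3,t[1]+4),slice(t[0]-3,t[0]+4)))(pix(im,[X,Y,.05]).round().astype(int))]).round(4)
c=np.array([.582,-.053])
print("hub",f(*c))
for r in(.03,.045,.069):print(r,[f(*(c+r*np.array([np.cos(t),np.sin(t)]))) for t in np.radians([15,110,200,285])])
y0,x0=max(0,x[1]-90),max(0,x[0]-120); cv2.imwrite("pics/z3.png",cv2.resize(im["color"][y0:y0+180,x0:x0+240,::-1],(800,600),interpolation=2))
```

```text
13.9 [ 0.64392845 -0.01206673  0.14982416] [0.47030603 0.23737738 0.31562794]
hub 0.0521
0.03 [np.float64(0.0505), np.float64(0.0504), np.float64(0.0506), np.float64(0.0509)]
0.045 [np.float64(0.0504), np.float64(0.0503), np.float64(0.0502), np.float64(0.0502)]
0.069 [np.float64(0.0449), np.float64(0.0455), np.float64(0.0454), np.float64(0.0451)]
```

View pics/z3.png

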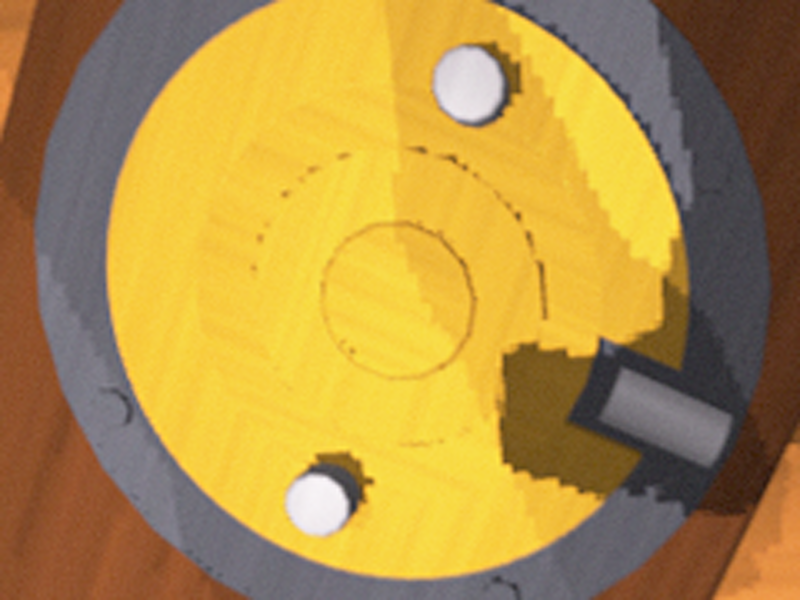

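The rose is home: the hub reads 52 mm, the face about 50 mm and the plate about 45 mm. The pin sits in the notch at about (665,415) of the crop, and the tool is clear.

```bash
python3 -c "
from h import *
print(hand_in())"
```

```text
the job is handed in; nothing more can be done
None
```

The rose's notch was turned over the pin and the rose pressed fully home (hub at 52 mm), then released with nothing else touched, and the job handed in at about 14 s.

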